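Find the heavy side of a loaded tube rotator

TASK

The tube rotator's drum is loaded out of balance and the tubes look alike: take it by its handle and turn it at least one full turn in one direction, to feel which side is heavy. Then turn the heavy side to the bottom and finish there still gripping the handle, holding the drum still, so that a counterweight can be clipped on opposite. Leave everything else on the worktop where it is.

Things in the scene. Friction and masses are not known exactly. Their poses are not given: they have to be found in the camera images.
- drum (a joint): turn of the rotator's drum about its level axle, rad. 0 = handle straight above the axle; grows as the drum turns clockwise for someone looking at it from the handle's side (pi/2: handle to their right). No stops: the reading goes on counting, 6.28 a turn. It does not tell where the load is: the heavy side lies at any angle from the handle, differs each time and cannot be seen.
- rotator: tube rotator, fixed, origin on the worktop: white housing 150 mm wide, 215 mm high, and in front of it the drum, a white disc 130 mm across with 12 like tubes round its rim. An even friction drag of 0.32 N m keeps the drum where it is left; the load adds or takes up to 0.21 to 0.28 N m: hardest as the heavy side rises past axle height, easiest as it sinks past it. Axes as axle.
- axle (a point): fixed point on the axle line, 150 mm above the worktop, in front of the drum, level with the middle of the handle's length. x runs along the axle, level, from the handle's side into the machine; z is up; y is to the left of someone looking at the drum. The drum's face is 57 mm from here along +x, the housing 112 mm.
- handle (a point): middle of the handle's black sleeve, 18 mm thick and 50 mm long, parallel to the axle and 45 mm from it, spinning freely on a thin steel stem that stands out 30 mm from the drum's face. It goes round the axle point on a circle of 45 mm radius as the drum turns; pushing it round takes about 1 to 14 N. Use its position only: its axes spin with the sleeve.
- dish_a: culture dish with a dark red medium under a clear lid, 90 mm across, 16 mm high, lying on the worktop below the rotator's handle; origin at the centre of its underside; a bystander, to be left alone
- dish_b: culture dish with a pale medium, 90 mm across, 16 mm high; origin at the centre of its underside; a bystander, to be left alone
- jar: white specimen jar with a red cap, 64 mm across, about 75 mm high; origin at the centre of its underside; a bystander, to be left alone
- rack: grey slotted slide rack, 220 x 90 x 62 mm; origin at the centre of its underside; a bystander, to be left alone
- pipette: white pipette lying flat, 240 mm long along its x axis, 24 mm thick; origin at the centre of its underside; a bystander, to be left alone
- timer: flat white bench timer, 65 x 110 x 22 mm; origin at the centre of its underside; a bystander, to be left alone
- tipbox: grey tip box with a black lid, 124 x 89 x 68 mm, on the left side; origin at the centre of its underside; a bystander, to be left alone

How it is judged (in metres and radians):
On the way:
1. the drum has been turned right round, about one full turn, in one direction ((value of joint drum above 5.4 rad or value of joint drum below -5.4 rad)), for 0.05 s.
At the end, for the whole second after the job is handed in: the drum's heavy side is straight below the axle within 17 degrees, the drum is still (under 0.1 rad/s) and the fingers still grip the sleeve of the handle (over 2 N) (angle between load's own z axis and vertical below 0.3 rad and velocity of joint drum between -0.1 and 0.1 rad/s and contact force between the fingers and grip above 2 N); the arm keeps its last pose, push and grip.
It fails at once if one of the loose bystanders is moved by more than 30 mm (distance of any of dish_a, dish_b, jar, rack, pipette, timer, tipbox from where it was at the start of the episode above 0.03 m).
It also fails if it takes over 72 s, if anything falls off the work surface, if the arm or the gripper's body presses on something with over 40 N, if the wrist force passes 120 N, or if a joint passes its speed limit or range.

ROBOT

A 6-joint arm with a two-finger parallel gripper is mounted at the origin on the work surface. World frame = base frame: x ahead of the robot, y to its left, z up, the work surface at z = 0. Lengths are in m, angles in degrees, forces in N, time in s.
With the tool pointing down it reaches from about 0.25 to 0.725 m from the base axis. Payload 9.7 kg.
Tool frame: the origin (TCP) lies at the very end of the fingers, on their centre line; the grasp point (between the pads) lies 19 mm behind it; z points along the fingers, y is the direction in which the jaws open and shut (so a half turn about z gives the same grasp; the last joint's range is limited). The gripper opens to 85 mm and grips with 20 to 120 N. Pads are 22 mm wide; open, the fingers measure 114 mm over their backs; the gripper's body (76 mm by 85 mm) begins 54 mm behind the grasp point. The pads swing forward as they close: fully open they stand 13 mm farther back than shut.
Start: joints at [63.312, 4.979, 10.078, 95.1, 0, 90], TCP at [0.247, 0.491, 0.231] pointing down, gripper open.
Joint ranges: [-179.16, 179.16], [-48.56, 103.87], [-65.8, 70.77], [-126.05, 130.52], [-82.76, 87.17], [-180, 180]. Speed limits (degrees/s): [127.2, 127.2, 147.25, 180, 180, 180].

INTERFACE

Orientations are given as [roll, pitch, yaw] about the fixed x, y, z axes, in that order (R = Rz(yaw) Ry(pitch) Rx(roll)).
In Python, from workcell import bot gives the robot as it stands.
- The arm moves only by the shell command python3 -m pendant 'ROWS' [FORCE]. ROWS is JSON, a list that holds one entry, the list of rows, each a list of 7 numbers: the shift along the tool's x, y, z in cm, then the turn, a rotation vector about the tool's x, y, z in rad, then the opening in per cent of the stroke, from 0 (shut) to 100 (fully open). In form: [[[dx, dy, dz, ax, ay, az, gripper], ...]]. A call has 1 to 5 rows; each row shifts and turns the pose as measured when the row begins, along the tool's axes as they then stand; what a row does not reach is not made up. A row lasts 1/12 s, in which the tool goes at most 41.7 mm and 7.16 degrees, less where a joint would pass 70% of its speed; a pose out of reach is approached as far as the arm can. A call with a gripper value outside its range is refused whole. The fingers move at their own pace and stop on an object; FORCE is the grip in N (left out, the last holds). Time passes only in rows, so rows that do not move let the fingers close. It gives the time, the measured TCP pose, the force and the opening at its end, in the units of the state.
- bot.get_obs(): the state, without advancing time (a new reading comes with each control period).
- bot.camera(name): name is "side" or "top" or "wrist"; returns the picture (420x560x3 uint8, red, green, blue); there is no depth.
- bot.get_calibration(name): a dict with "intrinsics" (3x3 intrinsics, pixels), "pose" (4x4, takes a point from camera to world coordinates); the wrist camera has in their place "T_tool_cam" (4x4, takes a point from camera to tool coordinates, whose origin is the TCP and whose axes are the flange's). Camera axes: x right, y down, z forward; pixel columns grow to the right and rows downward; lengths in m; the calibration is good to about 2 mm. A picture is of the moment at which its call begins: read the wrist's pose just before it. get_calibration takes no time and is no camera call.
- bot.job_done(): hands the job in, once; it reports no verdict.
Trained networks look in the newest picture that a camera, given by its name, has taken for a name from the list of things; names that differ only in an ending like _2 or _b are one class to them, and where a whole thing is asked for, a point or a joint stands for the part that bears it (a point fixed in the world has none). Each returns a list of dicts, best first, with "confidence" (0 to 1); they miss things now and then, are a little off and sometimes report something else, mostly with a low value. They report only what shows in the picture. A call takes as long as a camera call.
- bot.masks_of(camera, thing): "pixels" (420x560 bool, what is visible of it) and "extent" ([left, top, right, bottom] in pixels, round what is visible of it).
- bot.mark_of(camera, thing): "uv" ([column, row] in pixels: a listed point, or the origin of a listed thing).
The state is a dict: "time": time; "q": joint angles; "qd": joint speeds; "joint_efforts": joint torques, N m; "ee_pos": TCP position; "tcp_rot": TCP orientation; "wrist_force": force on the tool from outside, world axes, zero at the start; "torque": the same for the moment, N m; "opening": finger opening in m.
Only numpy, scipy, OpenCV 4.12 (cv2) and the standard library are available. Lean on these libraries where they do the work, as an engineer would, in place of code of your own. Each camera call takes 0.05 s, during which the arm holds its last target. There are 200 camera calls.

## Working session

There is one attempt and no reset: what is moved stays moved. The work goes in short steps, Python scripts to look and compute and a shell command to move; the robot and the scene stay as the last step left them, time stands still between calls to the robot, and variables do not carry over. Pictures are saved under pics/ and viewed, about 8 in all and at most 12, crops included, and the job is handed in when it is done.

```bash
mkdir -p pics; ls; cat > h.py <<'E'
import numpy as np, cv2
from workcell import bot
from scipy.spatial.transform import Rotation as R
def T_tool():
    o=bot.get_obs(); T=np.eye(4); T[:3,:3]=R.from_euler('xyz',o['tcp_rot'],degrees=True).as_matrix(); T[:3,3]=o['ee_pos']; return T
def ray(cam,uv):
    c=bot.get_calibration(cam); P=T_tool()@np.array(c['T_tool_cam']) if 'T_tool_cam' in c else np.array(c['pose'])
    d=P[:3,:3]@np.linalg.solve(np.array(c['intrinsics']),[uv[0],uv[1],1]); return P[:3,3],d/np.linalg.norm(d)
def tri(rays):
    A=[];b=[]
    for o,d in rays:
        M=np.eye(3)-np.outer(d,d);A.append(M);b.append(M@o)
    A=np.vstack(A);b=np.hstack(b);x=np.linalg.lstsq(A,b,rcond=None)[0]
    return x,[float(np.linalg.norm((np.eye(3)-np.outer(d,d))@(x-o))) for o,d in rays]
E
python3 - <<'E'
from h import *
ims=[]
print(bot.get_obs())
r={}
for c in ['side','top']:
    im=bot.camera(c)
    for n in ['handle','axle','rotator','drum']:
        m=bot.mark_of(c,n)
        print(c,n,[(np.round(k['uv'],1).tolist(),round(k['confidence'],2)) for k in m[:3]])
        if m: r.setdefault(n,[]).append(ray(c,m[0]['uv']))
    cv2.imwrite(f'pics/{c}0.png',im[:,:,::-1])
    print(np.round(bot.get_calibration(c)['pose'],3).tolist())
for n in r:
    if len(r[n])>1: print(n,tri(r[n]))
E
```

```text
pics
{'time': 0.0, 'q': array([6.33115084e+01, 5.01069396e+00, 1.00320888e+01, 9.50976906e+01,
       1.43781860e-03, 8.99988272e+01]), 'qd': array([ 0.03891189, -0.08079245,  0.02863758, -0.05092608,  0.05303955,
        0.00398818]), 'joint_efforts': array([-3.73099247e-04, -5.20387316e+01,  4.64804649e+01,  1.61461055e-02,
       -1.18461588e-05, -8.06910293e-06]), 'ee_pos': array([0.24691693, 0.49120135, 0.23056577]), 'tcp_rot': array([-1.79923704e+02, -1.43937910e-03,  1.53312679e+02]), 'wrist_force': array([-0.32545992,  0.49112396,  0.30771672]), 'torque': array([0.04308466, 0.00262966, 0.00517116]), 'opening': 0.08523459604695213}
side handle [([262.4, 170.9], 0.4)]
side axle [([268.7, 180.1], 0.82), ([165.1, 223.2], 0.63), ([275.6, 299.1], 0.27)]
side rotator [([246.4, 239.8], 0.67)]Traceback (most recent call last):
  File "<stdin>", line 8, in <module>
ValueError: it knows: axle, dish, handle, jar, pipette, rack, rotator, timer, tipbox
```

```bash
python3 - <<'E'
from h import *
r={}
for c in ['side','top']:
    im=bot.camera(c)
    for n in ['handle','axle','rotator','dish','jar','rack','pipette','timer','tipbox']:
        m=bot.mark_of(c,n)
        print(c,n,[(np.round(k['uv'],1).tolist(),round(k['confidence'],2)) for k in m[:3]])
        if m: r.setdefault(n,[]).append(ray(c,m[0]['uv']))
        if c=='top' and m and n not in('handle','axle'):
            for k in m[:2]:
                o,d=ray(c,k['uv']); print('   floor',(o-d*o[2]/d[2]).round(3))
    cv2.imwrite(f'pics/{c}0.png',im[:,:,::-1])
    print(np.round(bot.get_calibration(c)['pose'],3).tolist())
for n in ['handle','axle','rotator']:
    if n in r and len(r[n])>1: print(n,tri(r[n]))
a=cv2.imread('pics/side0.png');b=cv2.imread('pics/top0.png')
cv2.imwrite('pics/both.png',cv2.resize(np.vstack([a,b]),(800,1200))[:600]); 
E
```

```text
side handle [([266.5, 168.8], 0.6)]
side axle [([266.4, 182.4], 0.72)]
side rotator [([245.0, 240.7], 0.64)]
side dish [([352.8, 275.0], 0.72), ([263.6, 216.8], 0.47)]
side jar [([329.3, 333.1], 0.7)]
side rack [([325.0, 332.5], 0.62), ([406.7, 307.6], 0.59)]
side pipette [([279.0, 300.4], 0.59)]
side timer [([356.9, 250.6], 0.79)]
side tipbox [([164.6, 222.3], 0.82)]
[[0.775, -0.302, 0.556, -0.132], [-0.632, -0.389, 0.67, -0.807], [0.014, -0.87, -0.493, 0.764], [0.0, 0.0, 0.0, 1.0]]
top handle [([211.2, 164.2], 0.54)]
top axle []
top rotator [([239.6, 220.7], 0.76), ([345.8, 251.5], 0.7), ([360.5, 168.4], 0.44)]
   floor [0.506 0.153 0.   ]
   floor [ 0.404 -0.168  0.   ]
top dish [([361.5, 170.8], 0.97), ([216.5, 173.2], 0.66)]
   floor [ 0.653 -0.229  0.   ]
   floor [0.658 0.224 0.   ]
top jar [([404.2, 249.4], 0.67)]
   floor [ 0.406 -0.345  0.   ]
top rack [([421.9, 165.6], 0.6)]
   floor [ 0.664 -0.417  0.   ]
top pipette [([344.6, 252.6], 0.77)]
   floor [ 0.401 -0.164  0.   ]
top timer [([334.3, 139.0], 0.6)]
   floor [ 0.758 -0.149  0.   ]
top tipbox [([154.4, 281.5], 0.66), ([418.7, 167.5], 0.3)]
   floor [0.328 0.413 0.   ]
   floor [ 0.658 -0.407  0.   ]
[[-0.024, -0.986, 0.163, 0.333], [-1.0, 0.027, 0.014, 0.015], [-0.018, -0.163, -0.986, 1.432], [0.0, 0.0, 0.0, 1.0]]
handle (array([0.64148848, 0.20601157, 0.20232437]), [0.00508583746603281, 0.0050858374660329485])
rotator (array([ 0.50993529,  0.15488248, -0.0222529 ]), [0.001058748879457773, 0.0010587488794580864])
```

View pics/side0.png

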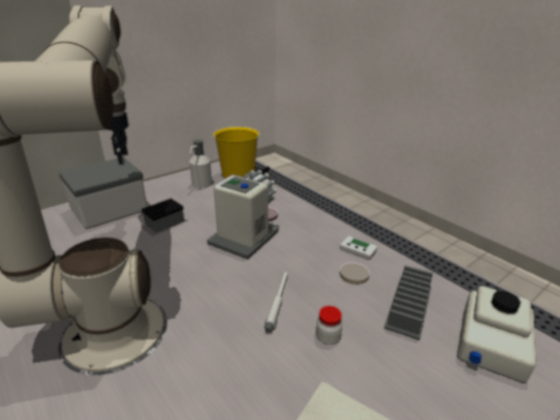

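View pics/top0.png

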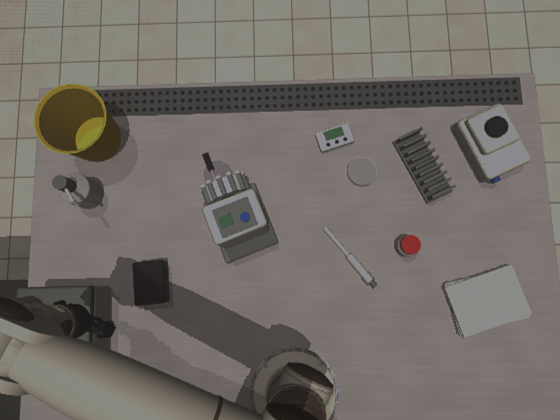

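```bash
cat >> h.py <<'E'
def rows(path,g,P=None):
    """path: list of (pos, R) targets; prints tool-axis rows from the present pose"""
    T=T_tool(); p,Rm=T[:3,3],T[:3,:3]; out=[]
    for q,Q in path:
        d=Rm.T@(np.array(q)-p)*100; a=R.from_matrix(Rm.T@Q).as_rotvec()
        out.append([round(float(v),2) for v in d]+[round(float(v),3) for v in a]+[g]); p,Rm=np.array(q),Q
    for i in range(0,len(out),5): print(str([out[i:i+5]]).replace(' ',''))
def down(yaw): return R.from_euler('xyz',[180,0,yaw],degrees=True).as_matrix()
def line(q,yaw,n):
    T=T_tool(); y0=R.from_matrix(T[:3,:3]).as_euler('xyz',degrees=True)[2]; dy=(yaw-y0+180)%360-180
    return [(T[:3,3]+(np.array(q)-T[:3,3])*k/n, down(y0+dy*k/n)) for k in range(1,n+1)]
E
python3 - <<'E'
from h import *
print(np.round(bot.get_calibration('wrist')['T_tool_cam'],3).tolist(), bot.get_calibration('wrist')['intrinsics'])
rows(line([.35,.42,.33],153.3,5),100)
E
python3 -m pendant '[[[0,0,-2,0,0,0.05,100],[0,0,-2,0,0,0,100]]]'
python3 -c "
from h import *;print(bot.get_obs()['q'],bot.get_obs()['tcp_rot'])"
```

```text
[[0.0, -0.95, -0.312, 0.079], [1.0, -0.0, 0.001, 0.0], [-0.001, -0.312, 0.95, -0.143], [0.0, 0.0, 0.0, 1.0]] [[331.27411117   0.         277.41588112]
 [  0.         331.27411117 211.71310564]
 [  0.           0.           1.        ]]
[[[-2.48,-0.35,-1.97,0.0,0.0,0.0,100],[-2.48,-0.35,-1.97,-0.0,-0.0,0.0,100],[-2.48,-0.35,-1.97,0.0,-0.0,0.0,100],[-2.48,-0.35,-1.97,0.0,-0.0,0.0,100],[-2.48,-0.35,-1.97,0.0,-0.0,0.0,100]]]
time: 1.37
ee_pos: [0.2464, 0.4902, 0.2681]
tcp_rot: [-179.6, 0.0, 150.3]
wrist_force: [-0.4, -0.1, 0.4]
opening: 0.0861
[6.33099961e+01 6.21278780e+00 1.55483167e+01 9.97181678e+01
 2.17478685e-03 9.29868903e+01] [-1.79617767e+02  1.77664146e-02  1.50323158e+02]
```

```bash
python3 - <<'E'
from h import *
rows(line([.64,.2,.37],25,20),100)
E
```

```text
[[[-2.43,-0.29,-0.51,-0.007,0.001,0.109,100],[-2.44,-0.02,-0.51,-0.0,-0.0,0.109,100],[-2.43,0.25,-0.51,-0.0,-0.0,0.109,100],[-2.39,0.51,-0.51,0.0,-0.0,0.109,100],[-2.32,0.77,-0.51,0.0,-0.0,0.109,100]]]
[[[-2.22,1.02,-0.51,0.0,-0.0,0.109,100],[-2.1,1.25,-0.51,0.0,-0.0,0.109,100],[-1.95,1.48,-0.51,0.0,-0.0,0.109,100],[-1.78,1.68,-0.51,0.0,-0.0,0.109,100],[-1.58,1.86,-0.51,0.0,-0.0,0.109,100]]]
[[[-1.37,2.03,-0.51,0.0,-0.0,0.109,100],[-1.14,2.16,-0.51,-0.0,-0.0,0.109,100],[-0.9,2.27,-0.51,0.0,-0.0,0.109,100],[-0.64,2.36,-0.51,-0.0,-0.0,0.109,100],[-0.38,2.41,-0.51,0.0,-0.0,0.109,100]]]
[[[-0.12,2.44,-0.51,-0.0,-0.0,0.109,100],[0.15,2.44,-0.51,-0.0,-0.0,0.109,100],[0.42,2.41,-0.51,0.0,-0.0,0.109,100],[0.68,2.35,-0.51,-0.0,-0.0,0.109,100],[0.93,2.26,-0.51,0.0,-0.0,0.109,100]]]
```

```bash

python3 -m pendant '[[[-2.4,-0.3,-1.2,-0.007,0,0.11,100],[-2.4,0,-1.2,0,0,0.11,100],[-2.4,0.3,-1,0,0,0.11,100],[-2.4,0.5,-1,0,0,0.11,100],[-2.3,0.8,-1,0,0,0.11,100]]]' >/dev/null
python3 -m pendant '[[[-2.2,1,-1,0,0,0.11,100],[-2.1,1.2,-1,0,0,0.11,100],[-2,1.5,-0.8,0,0,0.11,100],[-1.8,1.7,-0.8,0,0,0.11,100],[-1.6,1.9,-0.8,0,0,0.11,100]]]'
python3 - <<'E'
from h import *
rows(line([.64,.2,.37],25,12),100)
E
```

```text
time: 2.2
ee_pos: [0.4447, 0.338, 0.3734]
tcp_rot: [179.9, -0.2, 85.0]
wrist_force: [0.8, 0.3, -0.1]
opening: 0.0853
[[[-1.0,1.72,0.03,0.002,-0.004,0.087,100],[-0.85,1.8,0.03,0.0,-0.0,0.087,100],[-0.69,1.87,0.03,0.0,-0.0,0.087,100],[-0.52,1.92,0.03,0.0,-0.0,0.087,100],[-0.35,1.96,0.03,-0.0,-0.0,0.087,100]]]
[[[-0.18,1.98,0.03,0.0,-0.0,0.087,100],[-0.01,1.99,0.03,0.0,-0.0,0.087,100],[0.17,1.99,0.03,0.0,-0.0,0.087,100],[0.34,1.96,0.03,0.0,-0.0,0.087,100],[0.51,1.93,0.03,-0.0,-0.0,0.087,100]]]
[[[0.67,1.88,0.03,0.0,-0.0,0.087,100],[0.83,1.81,0.03,0.0,-0.0,0.087,100]]]
```

```bash

python3 -m pendant '[[[-1,1.7,0,0,0,0.09,100],[-0.9,1.8,0,0,0,0.09,100],[-0.7,1.9,0,0,0,0.09,100],[-0.5,1.9,0,0,0,0.09,100],[-0.4,2,0,0,0,0.09,100]]]' >/dev/null
python3 -m pendant '[[[-0.2,2,0,0,0,0.09,100],[0,2,0,0,0,0.09,100],[0.2,2,0,0,0,0.09,100],[0.3,2,0,0,0,0.09,100],[0.5,1.9,0,0,0,0.09,100]]]' >/dev/null
python3 -m pendant '[[[0.7,1.9,0,0,0,0.09,100],[0.8,1.8,0,0,0,0.09,100],[0,0,0,0,0,0,100]]]'
cat >> h.py <<'E'
def see(name,things=('handle','axle')):
    T=T_tool(); im=bot.camera('wrist'); cv2.imwrite(f'pics/{name}.png',im[:,:,::-1]); out={}
    for n in things:
        m=bot.mark_of('wrist',n)
        print(n,[(np.round(k['uv'],1).tolist(),round(k['confidence'],2)) for k in m[:3]])
        if m: out[n]=[(a.tolist(),d.tolist()) for a,d in [ray('wrist',k['uv']) for k in m[:2]]]
    import json; json.dump(out,open(f'{name}.json','w'))
    return out
E
python3 - <<'E'
from h import *
print(bot.get_obs()['q'].round(1))
o=see('w1')
for n,z in (('handle',.195),('axle',.15)):
    if n in o:
        a,d=map(np.array,o[n][0]); print(n,z,(a+d*(z-a[2])/d[2]).round(3))
E
```

```text
time: 3.28
ee_pos: [0.6463, 0.178, 0.374]
tcp_rot: [-179.8, -0.3, 19.2]
wrist_force: [1.2, -0.5, -0.2]
opening: 0.085
[ 15.3  35.5  66.9 121.1   0.2 176.1]
handle [([237.7, 170.7], 0.66)]
axle []
handle 0.195 [0.649 0.223 0.195]
```

View pics/w1.png

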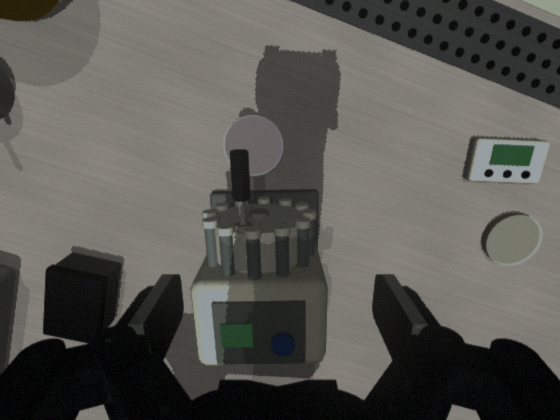

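```bash
python3 - <<'E'
from h import *
def at(uv,z):
    a,d=ray('wrist',uv); return a+d*(z-a[2])/d[2]
im=cv2.imread('pics/w1.png')
m=bot.masks_of('wrist','handle')
for k in m[:2]:
    print(k['extent'],k['confidence'])
M=m[0]['pixels']&(im.max(2)<60); ys,xs=np.nonzero(M); print(len(xs))
vx,vy,x0,y0=cv2.fitLine(np.c_[xs,ys].astype(np.float32),cv2.DIST_L2,0,.01,.01).ravel(); print(vx/vy,x0,y0,ys.min(),ys.max())
for z in (.185,.2):
    e=[at((x0+(y-y0)*vx/vy,y),z) for y in (ys.min(),ys.max())]; d=e[0]-e[1]
    print(z,e,np.linalg.norm(d),np.degrees(np.arctan2(d[1],d[0])))
for a,b in (((195,282),(326,280)),((201,363),(323,361))):
    p,q=at(a,.215),at(b,.215); d=p-q; print('housing',p,q,np.linalg.norm(d),np.degrees(np.arctan2(d[1],d[0]))-90)
cv2.imwrite('pics/w1crop.png',cv2.resize(im[130:380,170:350],None,fx=3,fy=3,interpolation=cv2.INTER_CUBIC)[:600])
E
```

```text
[227.7, 148.8, 251.2, 201.4] 0.67
898
0.063995086 240.01114 174.87082 150 201
0.185 [array([0.6658891 , 0.23079675, 0.185     ]), array([0.61642444, 0.21134791, 0.185     ])] 0.05315082364178239 21.46408653414543
0.2 [array([0.66825589, 0.22972567, 0.2       ]), array([0.62100435, 0.211147  , 0.2       ])] 0.050772779388053545 21.464086534145395
housing [0.52597875 0.22963521 0.215     ] [0.57446403 0.10277522 0.215     ] 0.13580971866989971 20.916614778761584
housing [0.42854516 0.19559256 0.215     ] [0.47835566 0.06691722 0.215     ] 0.13797981113053412 21.161526983455957
```

View pics/w1crop.png

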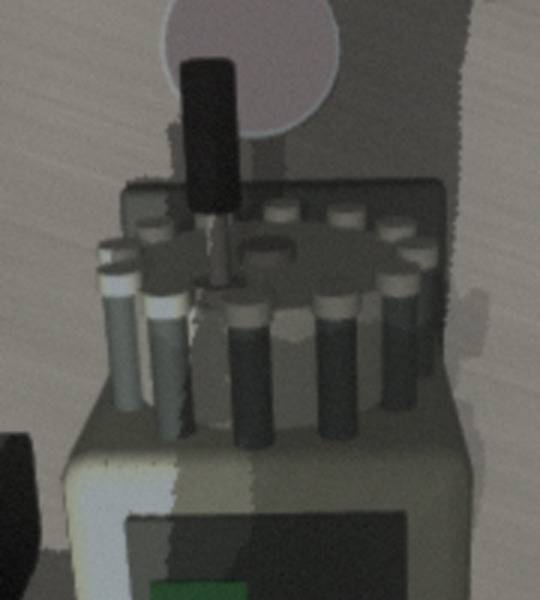

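```bash
python3 - <<'E'
from h import *
rows(line([.65,.2237,.285],24.5,4),100)
E
```

```text
[[[0.49,-0.95,2.29,-0.004,-0.009,-0.021,100],[0.53,-0.94,2.28,-0.0,0.0,-0.021,100],[0.55,-0.93,2.28,0.0,0.0,-0.021,100],[0.57,-0.92,2.28,0.0,0.0,-0.021,100]]]
```

```bash
python3 -m pendant '[[[0.5,-1,2.3,0,-0.009,-0.022,100],[0.5,-1,2.3,0,0,-0.022,100],[0.6,-1,2.3,0,0,-0.022,100],[0.6,-1,2.3,0,0,-0.022,100],[0,0,0,0,0,0,100]]]'
python3 - <<'E'
from h import *
import json
o=see('w2',('handle',))
p,r=tri([tuple(map(np.array,json.load(open('w1.json'))['handle'][0])),tuple(map(np.array,o['handle'][0]))]); print(p,r)
im=cv2.imread('pics/w2.png')
M=bot.masks_of('wrist','handle')[0]; print(M['extent'])
M=M['pixels']&(im.max(2)<60); ys,xs=np.nonzero(M)
vx,vy,x0,y0=cv2.fitLine(np.c_[xs,ys].astype(np.float32),cv2.DIST_L2,0,.01,.01).ravel()
for z in (.185,.195,.2):
    e=[]
    for y in (ys.min(),ys.max()):
        a,d=ray('wrist',(x0+(y-y0)*vx/vy,y)); e.append(a+d*(z-a[2])/d[2])
    d=e[0]-e[1]; print(z,sum(e)/2,np.linalg.norm(d),np.degrees(np.arctan2(d[1],d[0])))
print(bot.get_obs()['q'].round(1),bot.get_obs()['ee_pos'])
E
```

```text
time: 3.9
ee_pos: [0.6452, 0.2317, 0.2868]
tcp_rot: [-179.9, -0.5, 25.7]
wrist_force: [0.0, -0.2, -0.7]
opening: 0.0857
handle [([294.7, 222.3], 0.66)]
[0.65600945 0.22178206 0.22598551] [9.565653689217721e-05, 9.56565368928858e-05]
[279.7, 184.6, 308.8, 255.4]
0.185 [0.64415802 0.21287751 0.185     ] 0.05654945886825611 20.35918565985895
0.195 [0.64705751 0.21484711 0.195     ] 0.05431384698635284 20.359185659858973
0.2 [0.64850726 0.21583191 0.2       ] 0.05319604104540121 20.359185659858998
[ 19.5  27.6  45.2 106.6   0.2 174. ] [0.64644076 0.22966464 0.29339466]
```

View pics/w2.png

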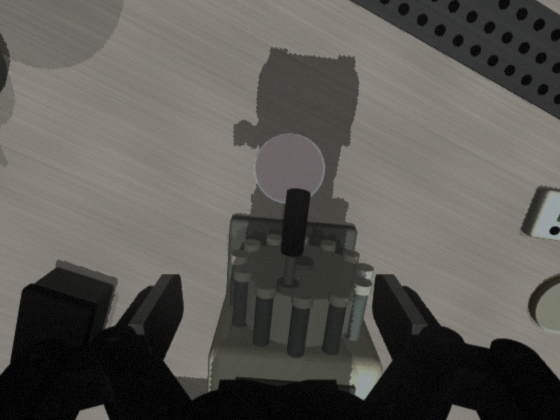

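```bash
python3 - <<'E'
s=open('h.py').read()
s=s.replace("def ray(cam,uv):","def ray(cam,uv,T=None):").replace("P=T_tool()@","P=(T_tool() if T is None else T)@").replace("ray('wrist',k['uv'])","ray('wrist',k['uv'],T)")
s+='''
def sleeve(name):
    T=T_tool(); im=bot.camera('wrist')[:,:,::-1]; cv2.imwrite(f'pics/{name}.png',im)
    k=bot.masks_of('wrist','handle')[0]; ys,xs=np.nonzero(k['pixels']&(im.max(2)<60))
    vx,vy,x0,y0=cv2.fitLine(np.c_[xs,ys].astype(np.float32),cv2.DIST_L2,0,.01,.01).ravel()
    rs=[ray('wrist',(x0+(y-y0)*vx/vy,y),T) for y in (ys.min()-.5,ys.max()+.5)]
    for z in (.18,.19,.2):
        e=[a+d*(z-a[2])/d[2] for a,d in rs]; d=e[0]-e[1]
        print(z,(sum(e)/2).round(4),np.linalg.norm(d).round(4),np.degrees(np.arctan2(d[1],d[0])).round(1))
    print('pose',T[:3,3].round(4),'after',bot.get_obs()['ee_pos'].round(4),bot.get_obs()['q'].round(1))
    return rs
'''
open('h.py','w').write(s)
E
python3 -c "
from h import *;import pickle;pickle.dump(sleeve('w3'),open('w3.p','wb'))"
python3 -m pendant '[[[0,0,3.5,0,0,0,100],[0,0,0,0,0,0,100],[0,0,0,0,0,0,100]]]'
python3 -c "
from h import *;import pickle;r=sleeve('w4');q=pickle.load(open('w3.p','rb'))
for i in (0,1): print(tri([r[i],q[i]]))"

```

```text
0.18 [0.6427 0.215  0.18  ] 0.0575 20.3
0.19 [0.6456 0.2168 0.19  ] 0.0553 20.3
0.2 [0.6485 0.2187 0.2   ] 0.0531 20.3
pose [0.6464 0.2297 0.2934] after [0.6473 0.2292 0.2938] [ 19.4  27.7  45.3 106.5   0.2 174. ]
time: 4.4
ee_pos: [0.6473, 0.2276, 0.2602]
tcp_rot: [-180.0, -1.0, 25.3]
wrist_force: [-0.1, 0.9, 3.5]
opening: 0.0858
0.18 [0.6419 0.2145 0.18  ] 0.0601 21.4
0.19 [0.6453 0.2165 0.19  ] 0.0574 21.4
0.2 [0.6487 0.2186 0.2   ] 0.0547 21.4
pose [0.6473 0.2276 0.2602] after [0.6481 0.2279 0.26  ] [ 19.3  25.6  38.4 101.8   0.2 174. ]
(array([0.66765004, 0.22362449, 0.1695028 ]), [0.00020637670065237496, 0.0002063767006525008])
(array([0.62733173, 0.2111888 , 0.20911593]), [0.00035111592699909623, 0.00035111592699925995])
```

```bash
python3 -m pendant '[[[0,0.3,1.8,0,-0.015,0.01,100],[0,0.3,1.8,0,0,0,100],[0,0.3,1.8,0,0,0,100],[0,0,1.8,0,0,0,100],[0,0,1.3,0,0,0,100]]]' 20
python3 -m pendant '[[[0,0,0,0,0,0,100],[0,0,0,0,0,0,60]]]'
python3 - <<'E'
from h import *
o=bot.get_obs(); print(o['ee_pos'],o['q'].round(1),o['wrist_force'])
cv2.imwrite('pics/w5.png',bot.camera('wrist')[:,:,::-1])
E
```

```text
time: 4.92
ee_pos: [0.6617, 0.2213, 0.1865]
tcp_rot: [179.9, -1.6, 24.5]
wrist_force: [-0.1, 0.1, -0.2]
opening: 0.0851
time: 5.08
ee_pos: [0.6632, 0.2211, 0.1861]
tcp_rot: [179.9, -1.6, 24.4]
wrist_force: [0.1, -0.0, 0.4]
opening: 0.0752
[0.66316414 0.22107677 0.18608548] [ 18.4  24.2  28.1  92.4   0.  174. ] [ 0.07724869 -0.00345245  0.38303301]
```

View pics/w5.png

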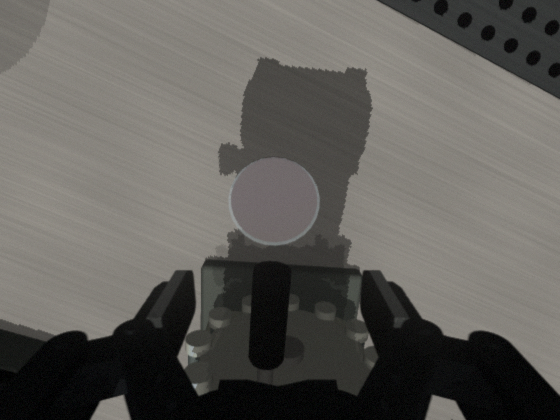

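```bash
python3 -m pendant '[[[-0.6,0,0.7,0,-0.03,0,60],[-0.5,0,0.6,0,0,0,60],[0,0,0,0,0,0,60],[0,0,0,0,0,0,60]]]' 20
python3 -m pendant '[[[0,0,0,0,0,0,25],[0,0,0,0,0,0,0],[0,0,0,0,0,0,0],[0,0,0,0,0,0,0],[0,0,0,0,0,0,0]]]' 25
python3 -m pendant '[[[0,0,0,0,0,0,0],[0,0,0,0,0,0,0],[0,0,0,0,0,0,0]]]'
python3 - <<'E'
from h import *
o=bot.get_obs(); print(o['ee_pos'],o['q'].round(1),o['wrist_force'],o['opening'])
E
```

```text
time: 5.47
ee_pos: [0.6546, 0.2168, 0.177]
tcp_rot: [179.8, 0.0, 24.4]
wrist_force: [0.3, 0.4, -0.2]
opening: 0.0511
time: 5.88
ee_pos: [0.6541, 0.2189, 0.1788]
tcp_rot: [-180.0, 0.1, 24.4]
wrist_force: [0.5, 0.2, -2.7]
opening: 0.0175
time: 6.13
ee_pos: [0.6541, 0.2189, 0.1787]
tcp_rot: [-180.0, 0.1, 24.4]
wrist_force: [-0.6, 0.2, -1.3]
opening: 0.0176
[0.65411014 0.21886246 0.1787105 ] [ 18.5  24.5  27.8  93.4   0.  174.1] [-0.56412277  0.22913813 -1.32842645] 0.017591769891347152
```

```bash
cat > c.py <<'E'
import sys,json,os,re
from h import *
from scipy.optimize import least_squares
# usage: pendant output piped in -> log; then plan: python3 c.py n step
W=np.array([-.362,.932,0]); RAD=.045
def load():
    if not os.path.exists('log.json'): return []
    return json.load(open('log.json'))
L=load()
o=bot.get_obs()
if not sys.stdin.isatty():
    s=sys.stdin.read()
    for m in re.finditer(r'time: (\S+)\nee_pos: \[(.*?)\]\n.*\nwrist_force: \[(.*?)\]',s):
        e=[float(m[1])]+[float(x) for x in (m[2]+','+m[3]).split(',')]
        if not any(l[0]==e[0] for l in L): L.append(e)
    json.dump(L,open('log.json','w'))
sz=lambda p:np.array([np.dot(p,W),p[2]])
c=np.array(json.load(open('c0.json'))) if os.path.exists('c0.json') else None
if c is None:
    c=sz(o['ee_pos'])-[.017,.042]; json.dump(c.tolist(),open('c0.json','w'))
P=np.array([sz(l[1:4]) for l in L]+[sz(o['ee_pos'])])
f=least_squares(lambda x:np.r_[(np.hypot(*(P-x).T)-RAD)/.0007,(x-c)/.004],c); c=f.x
ph=np.unwrap([np.arctan2(*(p-c)) for p in P]); rad=np.hypot(*(P-c).T)
print('centre',c.round(4),'off0',(c-json.load(open('c0.json'))).round(4),'resid mm',(1000*np.std(rad-RAD)).round(2),'now deg',np.degrees(ph[-1]).round(1),'r',rad[-1].round(4))
out=[]
for l,a in list(zip(L,ph))[-12:]:
    F=np.array(l[4:]); ft=np.dot(F,W)*np.cos(a)-F[2]*np.sin(a); fr=np.dot(F,W)*np.sin(a)+F[2]*np.cos(a)
    out.append((round(np.degrees(a)),round(ft,1),round(fr,1)))
print('deg,ft,fr',out)
print('q',o['q'].round(1),'rot',np.round(o['tcp_rot'],1),'t',round(o['time'],2),'axial',round(float(np.dot(o['ee_pos'],[.932,.362,0])),4))
n,st=int(sys.argv[1]),np.radians(float(sys.argv[2]))
T=T_tool();Rm=T[:3,:3];p=sz(T[:3,3]);r=[]
for k in range(1,n+1):
    a=ph[-1]+k*st; t=c+RAD*np.array([np.sin(a),np.cos(a)]); d=t-p; p=t
    r.append((Rm.T@(W*d[0]+np.array([0,0,d[1]]))*100).round(2).tolist()[:3])
print(r)
E
python3 c.py 4 15 </dev/null
```

```text
centre [-0.0497  0.137 ] off0 [0.0001 0.0003] resid mm 0.0 now deg 22.0 r 0.045
deg,ft,fr []
q [ 18.5  24.5  27.8  93.4   0.  174.1] rot [-1.80e+02  1.00e-01  2.44e+01] t 6.13 axial 0.6889
[[0.06, -1.02, 0.58], [0.05, -0.84, 0.82], [0.03, -0.59, 1.01], [0.02, -0.31, 1.13]]
```

```bash
(python3 -m pendant '[[[0.06,-1,0.6,0,0,0,0]]]'
python3 -m pendant '[[[0.05,-0.8,0.8,0,0,0,0]]]';python3 -m pendant '[[[0.03,-0.6,1,0,0,0,0]]]') | tee /dev/stderr | python3 c.py 4 15
```

```text
this script no longer has the robottime: 6.22
ee_pos: [0.652, 0.2259, 0.1754]
tcp_rot: [179.8, -0.1, 24.3]
wrist_force: [-5.3, -1.9, 14.5]
opening: 0.0172
re/wj1f56qky4pmjc7l0r6b6l7whnnw7hp6-python3-3.13.15/lib/python3.13/socket.py", line 741, in write
BrokenPipeError: [Errno 32] Broken pipe
Exception ignored on flushing sys.stdout:
BrokenPipeError: [Errno 32] Broken pipe
```

```bash
sed -i 's/    s=sys.stdin.read()/    s=open("o.txt").read() if os.path.exists("o.txt") else ""/; s/if not sys.stdin.isatty():/if 1:/; s/^o=bot.get_obs()//; ' c.py; sed -i 's/^sz=lambda/o=bot.get_obs()\nsz=lambda/' c.py; printf 'time: 6.22\nee_pos: [0.652, 0.2259, 0.1754]\ntcp_rot: [179.8, -0.1, 24.3]\nwrist_force: [-5.3, -1.9, 14.5]\n' > o.txt
python3 c.py 4 15
```

```text
centre [-0.0457  0.1355] off0 [ 0.0041 -0.0013] resid mm 0.26 now deg 53.7 r 0.0453
deg,ft,fr [(27, np.float64(-6.4), np.float64(13.0))]
q [2.040e+01 2.370e+01 2.480e+01 9.070e+01 1.000e-01 1.762e+02] rot [-180.    -0.4   24.2] t 6.38 axial 0.6897
[[0.02, -0.54, 1.05], [0.01, -0.28, 1.14], [-0.01, 0.02, 1.17], [-0.03, 0.33, 1.13]]
```

```bash
(python3 -m pendant '[[[0,-0.5,1.05,0,0,0,0]]]'
python3 -m pendant '[[[0,-0.3,1.15,0,0,0,0]]]';python3 -m pendant '[[[0,0,1.2,0,0,0,0]]]') >>o.txt; python3 c.py 4 15
```

```text
centre [-0.0447  0.1349] off0 [ 0.0051 -0.0018] resid mm 0.1 now deg 95.1 r 0.045
deg,ft,fr [(25, np.float64(-6.1), np.float64(13.2)), (66, np.float64(-2.1), np.float64(-6.0)), (80, np.float64(-3.9), np.float64(-6.5)), (95, np.float64(-4.3), np.float64(-3.8))]
q [ 21.2  23.1  20.6  86.8  -0.  177. ] rot [180.   -0.7  24.2] t 6.63 axial 0.6899
[[-0.03, 0.25, 1.15], [-0.04, 0.54, 1.04], [-0.05, 0.79, 0.86], [-0.06, 0.99, 0.63]]
```

```bash
(python3 -m pendant '[[[0,0.25,1.15,0,0,0,0]]]'
python3 -m pendant '[[[0,0.55,1.05,0,0,0,0]]]';python3 -m pendant '[[[0,0.8,0.85,0,0,0,0]]]') >>o.txt; python3 c.py 5 15
```

```text
centre [-0.0447  0.1349] off0 [ 0.0051 -0.0019] resid mm 0.07 now deg 140.7 r 0.045
deg,ft,fr [(25, np.float64(-6.1), np.float64(13.2)), (66, np.float64(-2.1), np.float64(-6.0)), (80, np.float64(-3.9), np.float64(-6.5)), (95, np.float64(-4.3), np.float64(-3.8)), (110, np.float64(-6.4), np.float64(-11.2)), (126, np.float64(-7.6), np.float64(-12.8)), (141, np.float64(-9.1), np.float64(-14.0))]
q [ 1.990e+01  2.310e+01  1.720e+01  8.340e+01 -1.000e-01  1.757e+02] rot [179.8  -0.7  24.2] t 6.88 axial 0.6897
[[-0.06, 0.99, 0.62], [-0.06, 1.12, 0.34], [-0.06, 1.17, 0.04], [-0.06, 1.14, -0.27], [-0.05, 1.04, -0.55]]
```

```bash
(python3 -m pendant '[[[0,1,0.6,0,0,0,0]]]'
python3 -m pendant '[[[-0.05,1.1,0.35,0,0,0,0]]]';python3 -m pendant '[[[-0.05,1.2,0.05,0,0,0,0]]]';python3 -m pendant '[[[-0.05,1.15,-0.25,0,0,0,0]]]') >>o.txt; python3 c.py 5 15
```

```text
centre [-0.0447  0.1349] off0 [ 0.0051 -0.0018] resid mm 0.09 now deg 194.7 r 0.0449
deg,ft,fr [(25, np.float64(-6.1), np.float64(13.2)), (66, np.float64(-2.1), np.float64(-6.0)), (80, np.float64(-3.9), np.float64(-6.5)), (95, np.float64(-4.3), np.float64(-3.8)), (110, np.float64(-6.4), np.float64(-11.2)), (126, np.float64(-7.6), np.float64(-12.8)), (141, np.float64(-9.1), np.float64(-14.0)), (155, np.float64(-10.3), np.float64(-12.5)), (169, np.float64(-11.0), np.float64(-12.3)), (182, np.float64(-12.5), np.float64(-7.5)), (195, np.float64(-12.1), np.float64(-4.1))]
q [ 16.3  23.5  16.8  82.7   0.6 171.9] rot [-179.5   -0.7   24.5] t 7.22 axial 0.689
[[-0.06, 1.09, -0.44], [-0.04, 0.93, -0.72], [-0.03, 0.71, -0.93], [-0.01, 0.45, -1.09], [0.0, 0.15, -1.17]]
```

```bash
(python3 -m pendant '[[[-0.05,1.1,-0.45,0,0,0,0]]]'
python3 -m pendant '[[[-0.05,0.95,-0.7,0,0,0,0]]]';python3 -m pendant '[[[-0.05,0.7,-0.95,0,0,0,0]]]';python3 -m pendant '[[[0,0.45,-1.1,0,0,0,0]]]') >>o.txt; python3 c.py 5 15
```

```text
centre [-0.0445  0.135 ] off0 [ 0.0053 -0.0017] resid mm 0.15 now deg 242.0 r 0.0447
deg,ft,fr [(95, np.float64(-4.3), np.float64(-3.8)), (111, np.float64(-6.4), np.float64(-11.2)), (126, np.float64(-7.5), np.float64(-12.8)), (141, np.float64(-9.0), np.float64(-14.0)), (155, np.float64(-10.2), np.float64(-12.6)), (169, np.float64(-11.0), np.float64(-12.3)), (182, np.float64(-12.4), np.float64(-7.5)), (195, np.float64(-12.0), np.float64(-4.1)), (207, np.float64(-12.6), np.float64(-9.8)), (219, np.float64(-12.0), np.float64(-3.4)), (230, np.float64(-13.3), np.float64(7.2)), (242, np.float64(-12.3), np.float64(8.7))]
q [ 13.7  24.3  20.4  86.    1.3 169.1] rot [-178.8   -0.3   24.6] t 7.55 axial 0.6884
[[-0.02, 0.42, -1.09], [0.0, 0.09, -1.17], [0.02, -0.22, -1.15], [0.04, -0.51, -1.06], [0.05, -0.77, -0.89]]
```

```bash
(python3 -m pendant '[[[0,0.45,-1.15,-0.02,0,0,0]]]'
python3 -m pendant '[[[0,0.2,-1.25,0,0,0,0]]]';python3 -m pendant '[[[0,-0.1,-1.25,0,0,0,0]]]';python3 -m pendant '[[[0,-0.4,-1.15,0,0,0,0]]]') >>o.txt; python3 c.py 5 15
```

```text
centre [-0.0446  0.135 ] off0 [ 0.0052 -0.0017] resid mm 0.17 now deg 290.8 r 0.045
deg,ft,fr [(155, np.float64(-10.3), np.float64(-12.6)), (169, np.float64(-11.0), np.float64(-12.3)), (182, np.float64(-12.5), np.float64(-7.5)), (195, np.float64(-12.1), np.float64(-4.1)), (207, np.float64(-12.7), np.float64(-9.8)), (219, np.float64(-12.0), np.float64(-3.4)), (230, np.float64(-13.2), np.float64(7.2)), (242, np.float64(-12.3), np.float64(8.8)), (254, np.float64(-11.0), np.float64(-10.5)), (266, np.float64(-11.5), np.float64(-4.6)), (278, np.float64(-10.5), np.float64(0.4)), (291, np.float64(-9.3), np.float64(3.1))]
q [ 13.9  25.   25.4  90.7   0.2 169.4] rot [-179.7    0.3   24.5] t 7.88 axial 0.6883
[[0.03, -0.56, -1.03], [0.04, -0.81, -0.85], [0.05, -1.0, -0.61], [0.06, -1.12, -0.33], [0.07, -1.17, -0.03]]
```

```bash
(python3 -m pendant '[[[0.05,-0.55,-1.05,0,0,0,0]]]'
python3 -m pendant '[[[0.05,-0.8,-0.85,0,0,0,0]]]';python3 -m pendant '[[[0.05,-1,-0.65,0,0,0,0]]]';python3 -m pendant '[[[0.05,-1.1,-0.4,0,0,0,0]]]') >>o.txt; python3 c.py 5 15
```

```text
centre [-0.0447  0.1351] off0 [ 0.0051 -0.0017] resid mm 0.17 now deg 342.8 r 0.0451
deg,ft,fr [(207, np.float64(-12.7), np.float64(-9.8)), (218, np.float64(-12.0), np.float64(-3.4)), (230, np.float64(-13.2), np.float64(7.2)), (242, np.float64(-12.3), np.float64(8.8)), (254, np.float64(-11.0), np.float64(-10.5)), (266, np.float64(-11.5), np.float64(-4.5)), (278, np.float64(-10.5), np.float64(0.4)), (291, np.float64(-9.3), np.float64(3.1)), (303, np.float64(-7.2), np.float64(-4.3)), (316, np.float64(-7.3), np.float64(2.0)), (329, np.float64(-6.2), np.float64(1.9)), (343, np.float64(-4.5), np.float64(-0.6))]
q [ 16.5  25.2  28.6  93.9  -0.2 172.4] rot [179.8   0.5  24.1] t 8.22 axial 0.6887
[[0.06, -1.16, -0.19], [0.06, -1.17, 0.1], [0.06, -1.1, 0.4], [0.05, -0.96, 0.67], [0.04, -0.75, 0.9]]
```

```bash
(python3 -m pendant '[[[0.05,-1.15,-0.2,0,0,0,0]]]'
python3 -m pendant '[[[0.05,-1.15,0.1,0,0,0,0]]]';python3 -m pendant '[[[0.05,-1.1,0.4,0,0,0,0]]]';python3 -m pendant '[[[0.05,-0.95,0.65,0,0,0,0]]]') >>o.txt; python3 c.py 5 15
```

```text
centre [-0.0447  0.1351] off0 [ 0.0052 -0.0016] resid mm 0.17 now deg 402.2 r 0.0451
deg,ft,fr [(254, np.float64(-11.0), np.float64(-10.4)), (266, np.float64(-11.5), np.float64(-4.5)), (278, np.float64(-10.5), np.float64(0.4)), (291, np.float64(-9.3), np.float64(3.1)), (303, np.float64(-7.2), np.float64(-4.3)), (316, np.float64(-7.3), np.float64(2.0)), (329, np.float64(-6.2), np.float64(1.9)), (343, np.float64(-4.5), np.float64(-0.6)), (357, np.float64(-3.7), np.float64(-8.2)), (371, np.float64(-2.9), np.float64(-4.9)), (387, np.float64(-2.2), np.float64(-7.4)), (402, np.float64(-1.3), np.float64(-9.7))]
q [ 20.2  24.6  26.8  92.5  -0.4 176.3] rot [179.6   0.3  23.9] t 8.55 axial 0.6893
[[0.04, -0.76, 0.9], [0.03, -0.51, 1.06], [0.02, -0.22, 1.15], [0.0, 0.09, 1.17], [-0.01, 0.39, 1.11]]
```

```bash
(python3 -m pendant '[[[0.05,-0.75,0.9,0,0,-0.01,0]]]'
python3 -m pendant '[[[0.05,-0.5,1.05,0,0,0,0]]]';python3 -m pendant '[[[0,-0.2,1.15,0,0,0,0]]]';python3 -m pendant '[[[0,0.1,1.15,0,0,0,0]]]') >>o.txt; python3 c.py 4 10
cat > fit.py <<'E'
import json,re
from h import *
W=np.array([-.362,.932,0]); c=np.array([-.0447,.1351])
L=np.array(json.load(open('log.json'))); s=L[:,1:4]@W-c[0]; z=L[:,3]-c[1]; a=np.unwrap(np.arctan2(s,z))
dt=np.diff(L[:,0],prepend=L[0,0]-.08)
ft=(L[:,4:]@W)*np.cos(a)-L[:,6]*np.sin(a)
k=np.arange(len(a))>0
A=np.c_[np.ones_like(a),np.cos(a),np.sin(a)][k]; x,*_=np.linalg.lstsq(A,ft[k],rcond=None)
print(x,'std',np.std(ft[k]-A@x),'amp Nm',np.hypot(x[1],x[2])*.045,'fric',x[0]*.045)
# ft = c - amp*cos(a-peak): most resistance at peak
peak=np.degrees(np.arctan2(-x[2],-x[1])); print('peak resist',peak%360,'-> heavy down at phi',(peak-90)%360)
E
python3 fit.py
```

```text
centre [-0.0446  0.1351] off0 [ 0.0052 -0.0016] resid mm 0.16 now deg 465.2 r 0.045
deg,ft,fr [(303, np.float64(-7.2), np.float64(-4.3)), (316, np.float64(-7.3), np.float64(2.0)), (329, np.float64(-6.2), np.float64(1.9)), (343, np.float64(-4.5), np.float64(-0.6)), (357, np.float64(-3.7), np.float64(-8.2)), (371, np.float64(-2.9), np.float64(-4.9)), (387, np.float64(-2.2), np.float64(-7.4)), (402, np.float64(-1.3), np.float64(-9.7)), (418, np.float64(-1.4), np.float64(-12.1)), (434, np.float64(-3.3), np.float64(-15.6)), (450, np.float64(-3.8), np.float64(-16.6)), (465, np.float64(-4.8), np.float64(-18.2))]
q [ 21.5  24.   21.   87.2  -1.  177.1] rot [179.    0.2  24.4] t 8.88 axial 0.6895
[[-0.01, 0.26, 0.74], [-0.02, 0.38, 0.68], [-0.03, 0.5, 0.61], [-0.03, 0.59, 0.51]]
[-7.4532412   4.26572304  3.39956375] std 0.48533138246849883 amp Nm 0.24546015769532786 fric -0.33539585381427284
peak resist 218.55305869921426 -> heavy down at phi 128.55305869921426
```

```bash
(python3 -m pendant '[[[0,0.25,0.75,0.01,0,0,0]]]'
python3 -m pendant '[[[0,0.4,0.7,0,0,0,0]]]';python3 -m pendant '[[[0,0.15,0.2,0,0,0,0],[0,0,0,0,0,0,0],[0,0,0,0,0,0,0],[0,0,0,0,0,0,0],[0,0,0,0,0,0,0]]]') >>o.txt; python3 c.py 1 5; python3 fit.py; tail -5 o.txt
python3 -c "
from h import *;cv2.imwrite('pics/s9.png',cv2.resize(bot.camera('side')[120:290,150:390,::-1],None,fx=3,fy=3))"
```

```text
centre [-0.0446  0.1351] off0 [ 0.0052 -0.0016] resid mm 0.16 now deg 490.6 r 0.0449
deg,ft,fr [(343, np.float64(-4.5), np.float64(-0.6)), (357, np.float64(-3.7), np.float64(-8.2)), (371, np.float64(-2.9), np.float64(-4.9)), (387, np.float64(-2.2), np.float64(-7.4)), (402, np.float64(-1.3), np.float64(-9.7)), (418, np.float64(-1.4), np.float64(-12.1)), (434, np.float64(-3.3), np.float64(-15.6)), (450, np.float64(-3.8), np.float64(-16.6)), (465, np.float64(-4.8), np.float64(-18.2)), (477, np.float64(-5.6), np.float64(-13.8)), (487, np.float64(-8.9), np.float64(-13.0)), (491, np.float64(0.8), np.float64(-6.0))]
q [ 20.7  23.7  18.7  84.9  -0.9 176.5] rot [179.1  -0.   24.3] t 9.47 axial 0.6895
[[-0.01, 0.25, 0.3]]
[-7.27835615  3.97805228  3.65019652] std 1.536687172178242 amp Nm 0.2429534730022117 fric -0.3275260267981615
peak resist 222.53898984537528 -> heavy down at phi 132.53898984537528
time: 9.47
ee_pos: [0.6466, 0.2398, 0.1059]
tcp_rot: [179.1, -0.0, 24.3]
wrist_force: [1.0, -5.1, 3.3]
opening: 0.0173
```

View pics/s9.png

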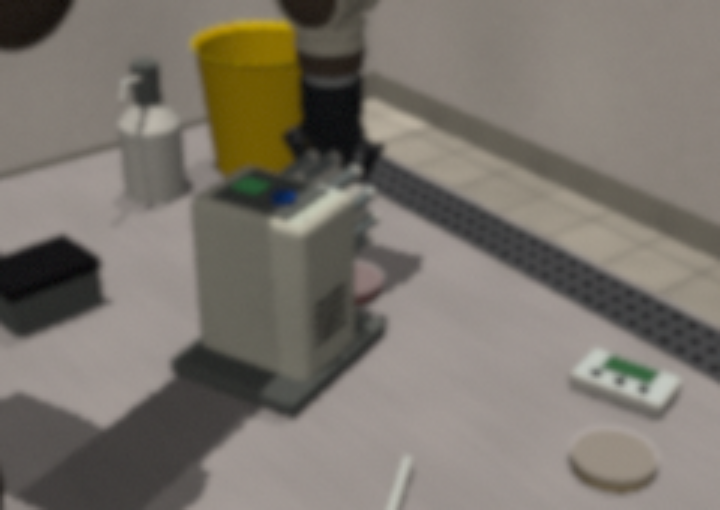

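```bash
python3 -m pendant '[[[0,0,0,0,0,0,0],[0,0,0,0,0,0,0],[0,0,0,0,0,0,0],[0,0,0,0,0,0,0],[0,0,0,0,0,0,0]]]' 40;python3 -m pendant '[[[0,0,0,0,0,0,0],[0,0,0,0,0,0,0],[0,0,0,0,0,0,0],[0,0,0,0,0,0,0],[0,0,0,0,0,0,0]]]' 
python3 c.py 1 5 | head -1; python3 -c "
from h import *
print(bot.get_obs()['ee_pos'],bot.get_obs()['qd'].round(2),bot.get_obs()['opening']); print(bot.job_done())"
```

```text
time: 9.93
ee_pos: [0.6467, 0.2397, 0.1059]
tcp_rot: [178.8, -0.2, 24.1]
wrist_force: [2.1, -5.9, 3.0]
opening: 0.0171
time: 10.35
ee_pos: [0.6468, 0.2397, 0.1059]
tcp_rot: [178.5, -0.4, 24.0]
wrist_force: [1.7, -5.1, 3.6]
opening: 0.0169
centre [-0.0446  0.1351] off0 [ 0.0052 -0.0016] resid mm 0.16 now deg 490.7 r 0.0447
[0.64678538 0.23967391 0.1059187 ] [ 0.27 -0.44 -0.65 -0.59 -0.79  0.6 ] 0.01693183730401103
the job is handed in; nothing more can be done
None
```

I gripped the sleeve and turned the drum clockwise without reversing, from about 17° to 491° (8.56 rad, so past one full turn). I stopped with the heavy side down and handed the job in at about 10 s, still gripping.

- **Heavy side:** the push on the handle fits a drag of 0.335 N m plus a load of 0.245 N m. Resistance peaks with the handle at 219°, so the heavy side is at the bottom with the handle at about 128.5°. The drum stands at 130.7°, about 2° off.
- **Fit that disagreed:** a refit that wrongly included the last, standing-still reading gave 132.5°. Both results are well within 17°. I did not check by turning the drum back.
- **Final hold:** grip is set to 40 N with the fingers stopped on the sleeve at 16.9 mm. The tool moved about 0.1 mm in the last 0.9 s. Its tilt drifted slowly, about 0.6° over the same time, and joint speeds were still up to 0.8°/s.
- **Bystanders:** in the last side picture the timer, both dishes and the pipette were where they were at the start. The jar, rack and most of the tip box were outside that crop, so I did not recheck them.

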